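# Close the honey stall's till

## Robot

A 6-joint arm with a two-finger parallel gripper is mounted at the origin on the work surface. World frame = base frame: x ahead of the robot, y to its left, z up, the work surface at z = 0. Lengths are in mm, angles in rad, forces in N, time in s.
With the tool pointing down it reaches from about 275 to 750 mm from the base axis. Payload 10.2 kg.
Tool frame: the origin (TCP) lies midway between the tips of the shut fingers; the grasp point (between the pads) lies 19 mm behind it; z points along the fingers, y is the line along which they close (so a half turn about z gives the same grasp; the last joint's range is limited). The gripper opens to 85 mm and grips with 20 to 120 N. Pads are 22 mm wide; open, the fingers measure 114 mm over their backs; the gripper's body (76 mm by 85 mm) begins 54 mm behind the grasp point. The pads swing forward as they close: fully open they stand 13 mm farther back than shut.
Start: joints at [-1.413, 0.313, 1.498, -0, 1.331, -0.223], TCP at [195.111, -487.404, 231.294] pointing down, gripper open.
Joint ranges: [-2.94, 2.94], [-0.97, 2.17], [0.19, 2.56], [-1.23, 4.37], [0.02, 3.11], [-2.88, 2.88]. Speed limits (rad/s): [2.39, 2.39, 3.01, 3.14, 3.14, 3.14].

## Interface

Orientations are given as a unit quaternion [w, x, y, z].
In Python, from rig import sense, capture, finish_job, find_in, place_of gives the robot as it stands. The module is installed in compiled form; this text tells all that it offers.
- The arm moves only by the shell command python3 -m jog 'ROWS' [FORCE]. ROWS is JSON, a list of rows, each an object of numbers: "tx", "ty", "tz": the shift along the tool's x, y, z in mm; "ax", "ay", "az": the turn, a rotation vector about the tool's x, y, z in rad; "jaw": the closure, from -1 (fully open) to 1 (shut), so that 0 is half open. In form: [{"tx": .., "ty": .., "tz": .., "ax": .., "ay": .., "az": .., "jaw": ..}, ...]. A call has 1 to 5 rows; each row shifts and turns the commanded pose from where the row before left it, along the tool's axes as they then stand; what a row does not reach is not made up. A row lasts 1/8 s, in which the tool goes at most 62.5 mm and 10.7 degrees, less where a joint would pass 70% of its speed; a pose out of reach is approached as far as the arm can. A call with a gripper value outside its range is refused whole. The fingers move at their own pace and stop on an object; FORCE is the grip in N (left out, the last holds). Time passes only in rows, so rows that do not move let the fingers close. It gives the time, the measured TCP pose, the force, the opening and the grip force at its end, in the units of the state.
- sense(): the state, without advancing time (a new reading comes with each control period).
- capture(name): name is "side" or "top" or "wrist"; returns a dict with "color" (420x560x3 uint8, red, green, blue), "depth" (420x560 float32, mm along the optical axis (not along the pixel's ray), 0 where there is no reading), "fx", "fy", "cx", "cy" (pixels), "k1" (the pictures are not rectified: a ray, as slopes to the right and down, at radius r is drawn at 1 + k1 r^2 times it, then the intrinsics apply), "camera_from_world" (4x4, takes a point from world to camera coordinates); the wrist camera has in their place "mount" (4x4, takes a point from camera to tool coordinates, whose origin is the TCP and whose axes are the flange's). Camera axes: x right, y up, looking along -z (the intrinsics and any distortion apply to the point x, -y, -z); pixel columns grow to the right and rows downward; lengths in mm; the calibration is good to about 2 mm. A picture is of the moment at which its call begins: read the wrist's pose just before it.
- finish_job(): hands the job in; it is judged then, once.
Trained networks look in the newest picture that a camera, given by its name, has taken for a name from the list of things; names that differ only in an ending like _2 or _b are one class to them, and where a whole thing is asked for, a point or a joint stands for the part that bears it (a point fixed in the world has none). Each returns a list of dicts, best first, with "conf" (0 to 1); they miss things now and then, are a little off and sometimes report something else, mostly with a low value. They report only what shows in the picture. A call takes as long as a camera call.
- find_in(query, camera): "centre" ([column, row] in pixels, amid what is visible of it).
- place_of(query, camera): "centre" ([column, row] in pixels: a listed point, or the origin of a listed thing).
The state is a dict: "time_s": time; "joints": joint angles; "dq": joint speeds; "tau": joint torques, N m; "eef_pos": TCP position; "ee_rot": TCP orientation; "force": force on the tool from outside, world axes, zero at the start; "wrist_torque": the same for the moment, N m; "grip_width": opening from 0.0 (shut) to 1.0 (fully open); "grip_force": force on a finger pad.
Only numpy, scipy, OpenCV 4.12 (cv2) and the standard library are available. Lean on these libraries where they do the work, as an engineer would, in place of code of your own. Each camera call takes 0.05 s, during which the arm holds its last target. There are 200 camera calls.

## Task

The till drawer on the honey stall has been left open with its orange coin cover standing up. With the fingertips, first fold the coin cover down flat over the coins, then push the drawer gently and fully shut without slamming or forcing it; do not drive the drawer in while the cover is still up. Leave the jars, the blue pot and the card reader where they stand.

Things in the scene. Friction and masses are not known exactly. Their poses are not given: they have to be found in the camera images.
- till: Fixed till: a dark steel case 330 mm wide (y), 320 mm deep (x) and 110 mm tall, with a blue cash register with white keys on it (from 160 mm behind the case's front plane, up to 200 mm above the table). Origin on the table under the middle of the case's front plane; its +x axis points into the case (the way the drawer shuts), z up.
- drawer (a joint): How far the drawer is pulled out of the case, m: 0 fully shut (front panel against the case), at most 0.17; it slides straight along the till's x axis, stays where it is left and takes about 4 to 5 N to push slowly. Inside: black coin and note tray.
- drawer_front (a point): Centre of the outer face of the drawer's flat aluminium front panel, 55 mm above the table. The panel is 326 mm wide, 15 mm thick and reaches from 13 to 97 mm above the table. When shut, this point is 15 mm in front of the till's origin.
- cover (a joint): Angle of the coin cover, rad: 0 folded flat over the coin row, about 1.57 standing upright; more leans towards the drawer's front. Its stiff friction hinge keeps it at any angle; about 0.15 N m folds it, which is 2 N at 75 mm from the hinge.
- cover_hinge (a point): Middle of the coin cover's hinge line, which runs along the till's y axis just behind the front panel (27 mm behind its outer face), 78 mm above the table. It rides with the drawer.
- cover_edge (a point): Middle of the free edge of the orange coin cover, 94 mm from the hinge. The cover is a flat plate 270 mm wide, 90 mm long and 6 mm thick. It folds down away from the front panel, towards the case, so it is pushed on the face that looks at the front panel's side (the robot's side); flat, its upper face lies 84 mm above the table. Axes: x from the hinge to the free edge, z out of the face to push on.
- jar_amber: Glass jar of amber honey, brass lid, white label, 64 mm across and 95 mm tall. Loose bystander, leave alone. Origin at the centre of its underside.
- jar_dark: Jar of dark honey, brass lid, yellow label, 68 mm across and 105 mm tall. Loose bystander, leave alone. Origin at the centre of its underside.
- jar_olive: Green jar, black lid, 60 mm across and 85 mm tall. Loose bystander, leave alone. Origin at the centre of its underside.
- jar_red: Red-brown jar, red lid, 60 mm across and 85 mm tall. Loose bystander, leave alone. Origin at the centre of its underside.
- card_reader: Grey card reader with white keys lying flat, 140 x 70 x 33 mm. Loose bystander, leave alone. Origin at the centre of its underside.
- dipper_pot: Small blue open ceramic pot, 68 mm across and 70 mm tall. Loose bystander, leave alone. Origin at the centre of its underside.

How it is judged:
By the outcome, as a careful person would: the job done as asked, in the order asked, and still so for the second after the job is handed in, with the robot touching nothing.
It also fails if it takes over 53 s, if anything falls off the work surface, if the arm or the gripper's body presses on something with over 40 N, if the wrist force passes 120 N, or if a joint passes its speed limit or range.

## Working session

There is one attempt and no reset: what is moved stays moved. The work goes in short steps, Python scripts to look and compute and a shell command to move; the robot and the scene stay as the last step left them, time stands still between calls to the robot, and variables do not carry over. Pictures are saved under pics/ and viewed, at most 10 in all, crops included, and the job is handed in when it is done.

```bash
mkdir -p pics; cat > h.py <<'E'
import numpy as np, cv2
from rig import sense, capture, finish_job, find_in, place_of
from scipy.spatial.transform import Rotation as R
def ray(c,uv):
    p=np.array([(uv[0]-c["cx"])/c["fx"],(uv[1]-c["cy"])/c["fy"]]); s=p.copy()
    for _ in range(20): s=p/(1+c["k1"]*(s@s))
    return s
def world(c,uv,depth=None):
    u,v=int(round(uv[0])),int(round(uv[1]))
    if depth is None:
        d=c["depth"][max(0,v-2):v+3,max(0,u-2):u+3]; d=d[d>0]
        if len(d)==0: return None
        depth=np.median(d)
    s=ray(c,uv); P=np.array([s[0]*depth,-s[1]*depth,-depth,1])
    return (np.linalg.inv(c["camera_from_world"])@P)[:3]
def save(c,n): cv2.imwrite(f"pics/{n}.png",c["color"][:,:,::-1])
E
python3 - <<'E'
from h import *
np.set_printoptions(precision=1,suppress=True)
print(sense())
for cam in("top","side"):
    c=capture(cam); save(c,cam+"1")
    for q in["till","drawer_front","cover_hinge","cover_edge","jar_amber","jar_dark","jar_olive","jar_red","card_reader","dipper_pot"]:
        for r in place_of(q,cam)[:1]:
            print(cam,q,np.round(r["conf"],2),np.array(r["centre"]),world(c,r["centre"]))
E
```

```text
{'time_s': 0.0, 'joints': array([-1.4,  0.3,  1.5,  0. ,  1.3, -0.2]), 'dq': array([ 0., -0., -0., -0., -0.,  0.]), 'tau': array([ -0. , -41.2, -26. ,  -0. ,   0. ,   0. ]), 'eef_pos': array([ 195.1, -487.1,  230.7]), 'ee_rot': array([-0. ,  1. ,  0.2,  0. ]), 'force': array([-0.6,  0.8, -0.2]), 'wrist_torque': array([ 0. , -0.1,  0. ]), 'grip_force': 0.0, 'grip_width': 1.0008244172211627}
top till 0.74 [295.5 174.7] [654.8   0.3  56.5]
top drawer_front 0.66 [282.1 214.7] [535.6  46.5  22.7]
top cover_hinge 0.79 [283.2 205.6] [547.6  43.   97. ]
top cover_edge 0.74 [198.3 302. ] [276.9 311.4   5.5]
top jar_amber 0.9 [197.  168.9] [679.7 305.1  71.5]
top jar_dark 0.89 [350.7 243.5] [ 425.4 -149.1  105.3]
top jar_red 0.92 [386.9 218.7] [ 498.9 -265.9   85. ]
top dipper_pot 0.94 [197.4 305.7] [266.  314.1   5.2]
side till 0.7 [313.9 154.3] [692.3 286.6  21.7]
side drawer_front 0.6 [279.8 206.2] [522.6   4.4 100. ]
side cover_hinge 0.83 [288.3 202.2] [551.2  20.1  94.7]
side cover_edge 0.73 [287. 177.] [565.1 121.3  97.7]
side jar_amber 0.8 [314.7 153.2] [695.1 287.1  26.1]
side jar_dark 0.58 [260.6 278. ] [ 434.4 -204.    56.4]
side jar_olive 0.82 [285.1 162.4] [582.9 254.9  30.1]
side jar_red 0.86 [289.9 306.2] [ 498.  -302.3   59.6]
side card_reader 0.88 [198.3 333.4] [ 254.2 -324.    27.9]
side dipper_pot 0.54 [198.6 166.8] [284.9 283.8  30.3]
```

View pics/top1.png

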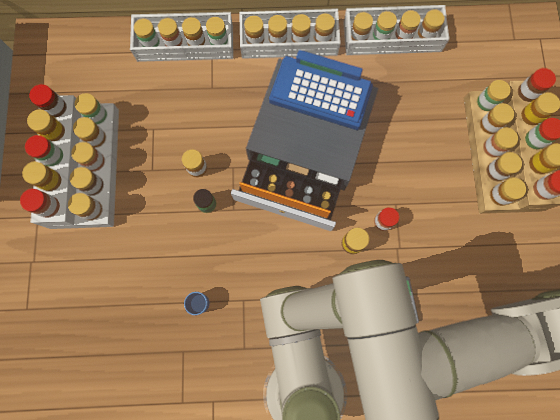

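View pics/side1.png

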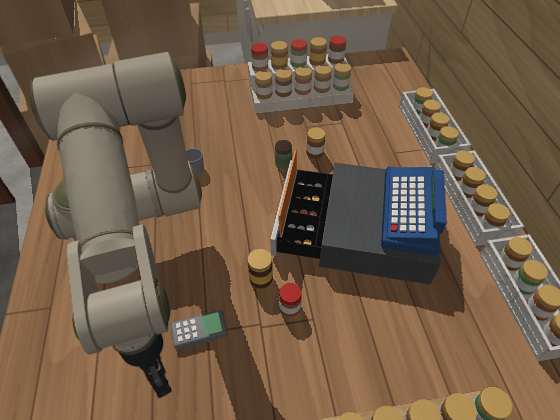

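The top view shows the drawer panel running from (233,195) to (335,225) px. The upright orange cover is just behind it, jar_dark stands at (355,240) in front of the panel's right end, and jar_olive at (204,200) by its left end. Next I fit the geometry from depth.

```bash
python3 - <<'E'
from h import *
np.set_printoptions(precision=1,suppress=True)
def cloud(c):
    H,W=c["depth"].shape; v,u=np.mgrid[:H,:W]; p=np.stack([(u-c["cx"])/c["fx"],(v-c["cy"])/c["fy"]],-1); s=p.copy()
    for _ in range(20): s=p/(1+c["k1"]*(s**2).sum(-1,keepdims=True))
    d=c["depth"]; P=np.stack([s[...,0]*d,-s[...,1]*d,-d,np.ones_like(d)],-1)
    return (P@np.linalg.inv(c["camera_from_world"]).T)[...,:3], d>0
for cam in("top","side"):
    c=capture(cam); P,ok=cloud(c)
    hsv=cv2.cvtColor(c["color"],cv2.COLOR_RGB2HSV).astype(int)
    roi=ok&(P[...,0]>420)&(P[...,0]<900)&(P[...,1]>-150)&(P[...,1]<240)
    # case top
    m=roi&(abs(P[...,2]-110)<6)&(hsv[...,1]<80)&(hsv[...,2]<130)
    m=cv2.morphologyEx(m.astype(np.uint8),cv2.MORPH_OPEN,np.ones((7,7)))>0
    q=P[m]; r=cv2.minAreaRect(q[:,:2].astype(np.float32)); print(cam,"case",len(q),q[:,2].mean(),r, cv2.boxPoints(r))
    m=roi&(hsv[...,0]<16)&(hsv[...,1]>190)&(hsv[...,2]>120)&(P[...,2]>75)&(P[...,2]<190)
    q=P[m]; print("orange",len(q))
    if len(q)>20:
        r=cv2.minAreaRect(q[:,:2].astype(np.float32)); print(r,cv2.boxPoints(r), np.percentile(q[:,2],[2,50,98]))
    m=roi&(abs(P[...,2]-97)<8)&(hsv[...,1]<60)&(hsv[...,2]>140)&(P[...,0]<600)
    q=P[m]
    if len(q)>20:
        r=cv2.minAreaRect(q[:,:2].astype(np.float32)); print("panel",len(q),r,cv2.boxPoints(r))
c=capture("top"); cv2.imwrite("pics/crop.png",cv2.resize(c["color"][140:260,180:410,::-1],None,fx=3.4,fy=3.4,interpolation=2))
s=sense(); print(R.from_quat(s["ee_rot"],scalar_first=True).as_matrix())
E
```

```text
top case 3589 110.35824950467232 ((747.7075805664062, -25.80511474609375), (317.0535583496094, 163.23745727539062), 69.41349792480469) [[ 615.6 -145.5]
 [ 768.4 -202.9]
 [ 879.9   93.9]
 [ 727.   151.3]]
orange 478
((554.92041015625, 41.86724853515625), (266.2190856933594, 8.428160667419434), 69.2990951538086) [[503.9 -81.2]
 [511.8 -84.1]
 [605.9 164.9]
 [598.  167.9]] [ 95.1 140.4 173.3]
panel 540 ((541.6846923828125, 46.02445983886719), (324.6641845703125, 16.58803939819336), 69.66667938232422) [[ 477.5 -103.3]
 [ 493.1 -109.1]
 [ 605.9  195.4]
 [ 590.3  201.1]]
side case 3376 108.74485751547029 ((747.3828125, -18.309310913085938), (303.5125732421875, 160.77415466308594), 69.71080017089844) [[ 619.4 -132.8]
 [ 770.2 -188.5]
 [ 875.4   96.2]
 [ 724.6  151.9]]
orange 3
panel 205 ((536.8279418945312, 44.05458068847656), (323.1175537109375, 13.24410343170166), 70.29368591308594) [[ 476.1 -105.8]
 [ 488.6 -110.3]
 [ 597.5  193.9]
 [ 585.1  198.4]]
[[ 0.9  0.4 -0. ]
 [ 0.4 -0.9 -0. ]
 [-0.   0.  -1. ]]
```

View pics/crop.png

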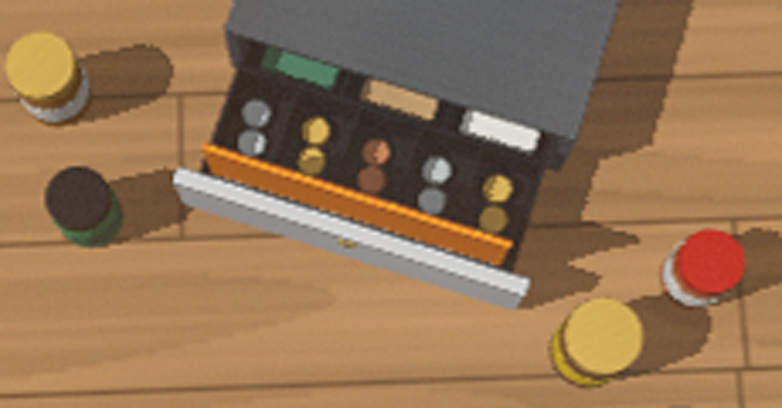

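Till axis yaw is about -20.4°. The panel face centre is near (533,47), the hinge near (558,38), the cover is upright, and the drawer is open about 130 mm. I turn the tool to line up with that axis and close the fingers.

```bash
cat > g.py <<'E'
# tool-relative goal helper: python3 g.py a b z -> position in till coords relative to hinge (a along +x till, b along +y till)
from h import *
import sys
s=sense(); M=R.from_quat(s["ee_rot"],scalar_first=True).as_matrix(); p=s["eef_pos"]
t=np.radians(-20.4); d=np.array([np.cos(t),np.sin(t),0]); n=np.array([-d[1],d[0],0]); H=np.array([558,38,0])
print("t",round(s["time_s"],2),"till a,b,z",np.round([(p-H)@d,(p-H)@n,p[2]],1),"yawerr az",round(np.arctan2(M[1,0],M[0,0])-t,3),"F(d,n,z)",np.round([s["force"]@d,s["force"]@n,s["force"][2]],1),"w",round(s["grip_width"],2))
if len(sys.argv)>1:
    a,b,z=map(float,sys.argv[1:4]); print("tool shift",np.round(M.T@(H+a*d+b*n+[0,0,z]-p),1))
E
python3 -m jog '[{"az":0.18,"jaw":1},{"az":0.18,"jaw":1},{"az":0.18,"jaw":1},{"az":0.18,"jaw":1}]' 20; python3 g.py -45 0 231
```

```text
t 1.25 till a,b,z [-157.  -619.   231.3] yawerr az 0.737 F(d,n,z) [-0.7 -0.8 -0.1] w 1.0
tool shift [ 4.989e+02 -3.831e+02  3.000e-01]schema error: expected keys tx, ty, tz, ax, ay, az, jaw
```

```bash

python3 -m jog '[{"tx":0,"ty":0,"tz":0,"ax":0,"ay":0,"az":0.18,"jaw":1},{"tx":0,"ty":0,"tz":0,"ax":0,"ay":0,"az":0.18,"jaw":1},{"tx":0,"ty":0,"tz":0,"ax":0,"ay":0,"az":0.18,"jaw":1},{"tx":0,"ty":0,"tz":0,"ax":0,"ay":0,"az":0.18,"jaw":1}]' 20; python3 g.py -45 0 231
```

```text
time_s: 1.75
eef_pos: [195.1, -487.4, 231.3]
ee_rot: [0.0, 0.985, -0.172, -0.0]
force: [0.8, 0.7, -0.1]
grip_width: 0.144
grip_force: 0.0
t 1.75 till a,b,z [-157.  -618.9  231.3] yawerr az 0.011 F(d,n,z) [ 0.5  0.9 -0.1] w 0.14
tool shift [ 1.187e+02 -6.177e+02  3.000e-01]
```

```bash

python3 -m jog '[{"tx":10,"ty":-50,"tz":0,"ax":0,"ay":0,"az":0.01,"jaw":1},{"tx":10,"ty":-50,"tz":0,"ax":0,"ay":0,"az":0,"jaw":1},{"tx":10,"ty":-50,"tz":0,"ax":0,"ay":0,"az":0,"jaw":1},{"tx":10,"ty":-50,"tz":0,"ax":0,"ay":0,"az":0,"jaw":1},{"tx":10,"ty":-50,"tz":0,"ax":0,"ay":0,"az":0,"jaw":1}]'
python3 -m jog '[{"tx":10,"ty":-50,"tz":0,"ax":0,"ay":0,"az":0,"jaw":1},{"tx":10,"ty":-50,"tz":0,"ax":0,"ay":0,"az":0,"jaw":1},{"tx":10,"ty":-50,"tz":0,"ax":0,"ay":0,"az":0,"jaw":1},{"tx":10,"ty":-50,"tz":0,"ax":0,"ay":0,"az":0,"jaw":1},{"tx":10,"ty":-50,"tz":0,"ax":0,"ay":0,"az":0,"jaw":1}]'; python3 g.py -45 0 231
```

```text
time_s: 2.38
eef_pos: [327.8, -267.9, 231.5]
ee_rot: [0.0, 0.985, -0.174, 0.0]
force: [0.4, 0.5, -0.5]
grip_width: -0.002
grip_force: 0.0
time_s: 3.0
eef_pos: [460.4, -50.0, 231.5]
ee_rot: [0.0, 0.985, -0.174, 0.0]
force: [0.6, 0.2, 0.6]
grip_width: -0.001
grip_force: 0.0
t 3.0 till a,b,z [ -60.8 -116.4  231.5] yawerr az 0.007 F(d,n,z) [0.5 0.4 0.6] w -0.0
tool shift [  16.6 -116.3    0.5]
```

```bash

python3 -m jog '[{"tx":8,"ty":-40,"tz":0,"ax":0,"ay":0,"az":0.007,"jaw":1},{"tx":8,"ty":-40,"tz":0,"ax":0,"ay":0,"az":0,"jaw":1},{"tx":0,"ty":-36,"tz":26,"ax":0,"ay":0,"az":0,"jaw":1},{"tx":0,"ty":0,"tz":50,"ax":0,"ay":0,"az":0,"jaw":1},{"tx":0,"ty":0,"tz":0,"ax":0,"ay":0,"az":0,"jaw":1}]'; python3 g.py -45 0 155
python3 - <<'E'
from h import *
c=capture("side"); cv2.imwrite("pics/s2.png",cv2.resize(c["color"][100:300,180:460,::-1],None,fx=2.8,fy=2.8,interpolation=2))
E
```

```text
time_s: 3.62
eef_pos: [513.3, 52.2, 152.9]
ee_rot: [0.0, 0.984, -0.177, -0.003]
force: [-1.1, 0.3, 0.6]
grip_width: -0.002
grip_force: 0.0
t 3.62 till a,b,z [-46.9  -2.3 152.9] yawerr az 0.0 F(d,n,z) [-1.2 -0.1  0.6] w -0.0
tool shift [ 1.9 -2.3 -2.1]
```

View pics/s2.png

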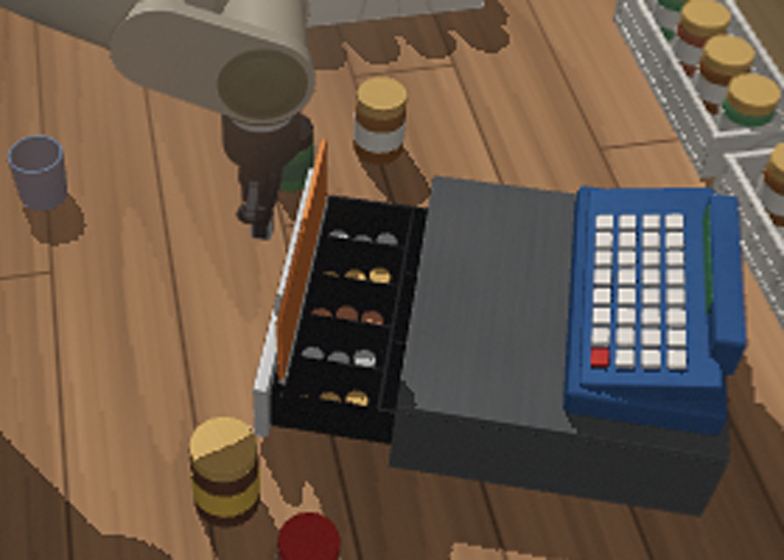

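The closed fingertips are in front of the cover at about (263,235) in the crop, level with its upper part, and the jars are clear. I advance and fold it along an arc.

```bash

python3 -m jog '[{"tx":12,"ty":0,"tz":0,"ax":0,"ay":0,"az":0,"jaw":1},{"tx":12,"ty":0,"tz":0,"ax":0,"ay":0,"az":0,"jaw":1},{"tx":9,"ty":0,"tz":0,"ax":0,"ay":0,"az":0,"jaw":1},{"tx":10,"ty":0,"tz":1,"ax":0,"ay":0,"az":0,"jaw":1},{"tx":10,"ty":0,"tz":1,"ax":0,"ay":0,"az":0,"jaw":1}]'; python3 g.py
python3 -m jog '[{"tx":9,"ty":0,"tz":3,"ax":0,"ay":0,"az":0,"jaw":1},{"tx":9,"ty":0,"tz":4,"ax":0,"ay":0,"az":0,"jaw":1},{"tx":8,"ty":0,"tz":5,"ax":0,"ay":0,"az":0,"jaw":1},{"tx":8,"ty":0,"tz":6,"ax":0,"ay":0,"az":0,"jaw":1}]'; python3 g.py 39.9 0 133
```

```text
time_s: 4.3
eef_pos: [565.1, 33.0, 153.2]
ee_rot: [0.0, 0.984, -0.177, -0.0]
force: [-1.7, 0.1, -0.5]
grip_width: 0.001
grip_force: 0.6
t 4.3 till a,b,z [  8.4  -2.2 153.2] yawerr az -0.0 F(d,n,z) [-1.6 -0.4 -0.5] w 0.0
time_s: 4.8
eef_pos: [597.0, 21.2, 134.9]
ee_rot: [0.0, 0.984, -0.177, 0.0]
force: [-1.1, 0.7, 1.2]
grip_width: 0.001
grip_force: 0.5
t 4.8 till a,b,z [ 42.4  -2.1 134.9] yawerr az -0.0 F(d,n,z) [-1.3  0.3  1.2] w 0.0
tool shift [-2.5 -2.1  1.9]
```

Contact force is about 2 N, as expected, so I continue the arc.

```bash

python3 -m jog '[{"tx":5,"ty":0,"tz":8,"ax":0,"ay":0,"az":0,"jaw":1},{"tx":5,"ty":0,"tz":8,"ax":0,"ay":0,"az":0,"jaw":1},{"tx":4,"ty":0,"tz":9,"ax":0,"ay":0,"az":0,"jaw":1},{"tx":4,"ty":0,"tz":9,"ax":0,"ay":0,"az":0,"jaw":1}]'; python3 g.py
python3 -m jog '[{"tx":2,"ty":0,"tz":6,"ax":0,"ay":0,"az":0,"jaw":1},{"tx":1,"ty":0,"tz":5,"ax":0,"ay":0,"az":0,"jaw":1},{"tx":0,"ty":0,"tz":3,"ax":0,"ay":0,"az":0,"jaw":1},{"tx":0,"ty":0,"tz":0,"ax":0,"ay":0,"az":0,"jaw":1}]'; python3 g.py 64 0 84
```

```text
time_s: 5.3
eef_pos: [613.5, 15.1, 100.6]
ee_rot: [-0.0, 0.984, -0.177, -0.0]
force: [0.0, 0.5, 0.3]
grip_width: 0.002
grip_force: 0.4
t 5.3 till a,b,z [ 60.   -2.1 100.6] yawerr az -0.0 F(d,n,z) [-0.1  0.5  0.3] w 0.0
time_s: 5.8
eef_pos: [616.0, 14.1, 87.2]
ee_rot: [0.0, 0.984, -0.177, -0.0]
force: [-1.3, -0.1, 0.1]
grip_width: 0.004
grip_force: 0.0
t 5.8 till a,b,z [62.7 -2.1 87.2] yawerr az -0.0 F(d,n,z) [-1.2 -0.6  0.1] w 0.0
tool shift [ 1.3 -2.1  3.2]
```

```bash

python3 -m jog '[{"tx":0,"ty":0,"tz":2,"ax":0,"ay":0,"az":0,"jaw":1},{"tx":0,"ty":0,"tz":2,"ax":0,"ay":0,"az":0,"jaw":1},{"tx":0,"ty":0,"tz":0,"ax":0,"ay":0,"az":0,"jaw":1}]'; python3 g.py 
python3 - <<'E'
from h import *
c=capture("side"); cv2.imwrite("pics/s3.png",cv2.resize(c["color"][100:300,180:460,::-1],None,fx=2.8,fy=2.8,interpolation=2))
E
```

```text
time_s: 6.18
eef_pos: [616.4, 14.1, 84.0]
ee_rot: [0.0, 0.984, -0.177, 0.001]
force: [-0.7, 0.5, 4.6]
grip_width: 0.0
grip_force: 2.5
t 6.17 till a,b,z [63.1 -2.1 84. ] yawerr az -0.0 F(d,n,z) [-0.9  0.2  4.6] w 0.0
```

View pics/s3.png

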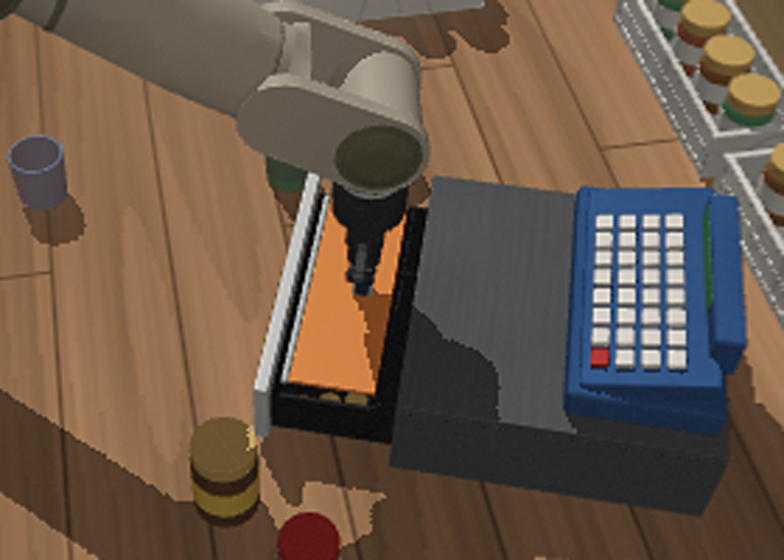

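The orange cover now lies flat over the coins: TCP at z 84 with a 4.6 N reaction. I lift off, go back over the panel and come down in front of it.

```bash

python3 -m jog '[{"tx":0,"ty":0,"tz":-20,"ax":0,"ay":0,"az":0,"jaw":1},{"tx":0,"ty":0,"tz":-40,"ax":0,"ay":0,"az":0,"jaw":1},{"tx":-45,"ty":0,"tz":0,"ax":0,"ay":0,"az":0,"jaw":1},{"tx":-45,"ty":0,"tz":0,"ax":0,"ay":0,"az":0,"jaw":1},{"tx":-40,"ty":-2,"tz":0,"ax":0,"ay":0,"az":0,"jaw":1}]'
python3 -m jog '[{"tx":0,"ty":0,"tz":30,"ax":0,"ay":0,"az":0,"jaw":1},{"tx":0,"ty":0,"tz":30,"ax":0,"ay":0,"az":0,"jaw":1},{"tx":0,"ty":0,"tz":28,"ax":0,"ay":0,"az":0,"jaw":1},{"tx":0,"ty":0,"tz":0,"ax":0,"ay":0,"az":0,"jaw":1}]'; python3 g.py -38 0 55
python3 - <<'E'
from h import *
c=capture("side"); cv2.imwrite("pics/s4.png",cv2.resize(c["color"][100:300,180:460,::-1],None,fx=2.8,fy=2.8,interpolation=2))
E
```

```text
time_s: 6.85
eef_pos: [493.4, 61.8, 143.3]
ee_rot: [-0.0, 0.984, -0.177, -0.0]
force: [1.3, 0.1, -0.0]
grip_width: -0.0
grip_force: 0.0
time_s: 7.35
eef_pos: [493.9, 61.4, 54.1]
ee_rot: [0.0, 0.984, -0.177, -0.002]
force: [1.0, -0.1, 0.6]
grip_width: 0.0
grip_force: 0.0
t 7.35 till a,b,z [-68.2  -0.4  54.1] yawerr az -0.0 F(d,n,z) [1.  0.3 0.6] w 0.0
tool shift [30.2 -0.4 -1. ]
```

View pics/s4.png

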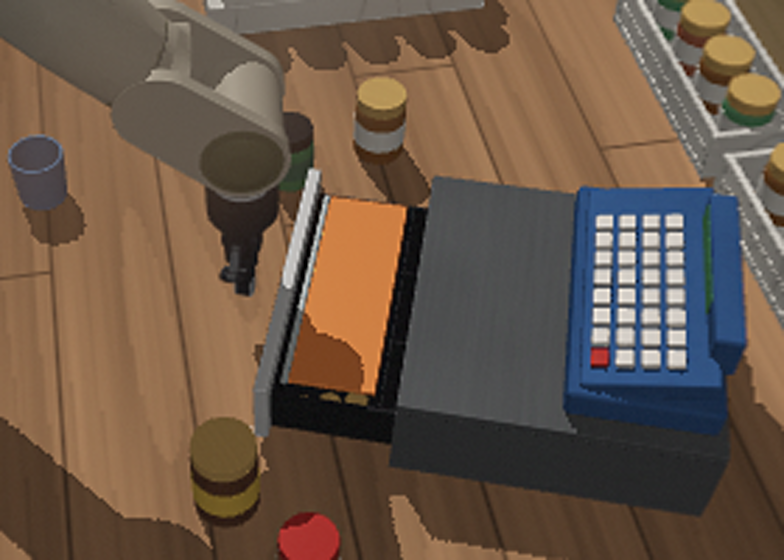

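The cover stays flat and the fingertips stand in front of the panel at about (243,285). I push gently.

```bash

python3 -m jog '[{"tx":8,"ty":0,"tz":0,"ax":0,"ay":0,"az":0,"jaw":1},{"tx":8,"ty":0,"tz":0,"ax":0,"ay":0,"az":0,"jaw":1},{"tx":5,"ty":0,"tz":0,"ax":0,"ay":0,"az":0,"jaw":1},{"tx":5,"ty":0,"tz":0,"ax":0,"ay":0,"az":0,"jaw":1},{"tx":5,"ty":0,"tz":0,"ax":0,"ay":0,"az":0,"jaw":1}]' >/dev/null; python3 g.py
python3 -m jog '[{"tx":5,"ty":0,"tz":0,"ax":0,"ay":0,"az":0,"jaw":1},{"tx":5,"ty":0,"tz":0,"ax":0,"ay":0,"az":0,"jaw":1},{"tx":5,"ty":0,"tz":0,"ax":0,"ay":0,"az":0,"jaw":1},{"tx":5,"ty":0,"tz":0,"ax":0,"ay":0,"az":0,"jaw":1},{"tx":5,"ty":0,"tz":0,"ax":0,"ay":0,"az":0,"jaw":1}]' >/dev/null; python3 g.py
```

```text
t 8.03 till a,b,z [-36.3  -0.2  55.3] yawerr az -0.0 F(d,n,z) [-5.3 -1.4  3.6] w -0.0
t 8.65 till a,b,z [-10.9  -0.1  55.3] yawerr az -0.0 F(d,n,z) [-4.2 -0.6  3.3] w 0.0
```

```bash

python3 -m jog '[{"tx":5,"ty":0,"tz":0,"ax":0,"ay":0,"az":0,"jaw":1},{"tx":5,"ty":0,"tz":0,"ax":0,"ay":0,"az":0,"jaw":1},{"tx":5,"ty":0,"tz":0,"ax":0,"ay":0,"az":0,"jaw":1},{"tx":5,"ty":0,"tz":0,"ax":0,"ay":0,"az":0,"jaw":1},{"tx":5,"ty":0,"tz":0,"ax":0,"ay":0,"az":0,"jaw":1}]' >/dev/null; python3 g.py
python3 -m jog '[{"tx":5,"ty":0,"tz":0,"ax":0,"ay":0,"az":0,"jaw":1},{"tx":5,"ty":0,"tz":0,"ax":0,"ay":0,"az":0,"jaw":1},{"tx":5,"ty":0,"tz":0,"ax":0,"ay":0,"az":0,"jaw":1},{"tx":5,"ty":0,"tz":0,"ax":0,"ay":0,"az":0,"jaw":1},{"tx":5,"ty":0,"tz":0,"ax":0,"ay":0,"az":0,"jaw":1}]' >/dev/null; python3 g.py
python3 -m jog '[{"tx":5,"ty":0,"tz":0,"ax":0,"ay":0,"az":0,"jaw":1},{"tx":5,"ty":0,"tz":0,"ax":0,"ay":0,"az":0,"jaw":1},{"tx":5,"ty":0,"tz":0,"ax":0,"ay":0,"az":0,"jaw":1},{"tx":5,"ty":0,"tz":0,"ax":0,"ay":0,"az":0,"jaw":1},{"tx":5,"ty":0,"tz":0,"ax":0,"ay":0,"az":0,"jaw":1}]' >/dev/null; python3 g.py
python3 - <<'E'
from h import *
c=capture("side"); cv2.imwrite("pics/s5.png",cv2.resize(c["color"][100:300,180:460,::-1],None,fx=2.8,fy=2.8,interpolation=2))
E
```

```text
t 9.28 till a,b,z [14.1 -0.1 55.3] yawerr az -0.0 F(d,n,z) [-5.6 -1.1  3. ] w 0.0
t 9.9 till a,b,z [39.2 -0.1 55.3] yawerr az -0.0 F(d,n,z) [-4.7 -1.6  3.9] w -0.0
t 10.53 till a,b,z [64.2 -0.1 55.3] yawerr az -0.0 F(d,n,z) [-5.1 -0.6  3.5] w -0.0
```

View pics/s5.png

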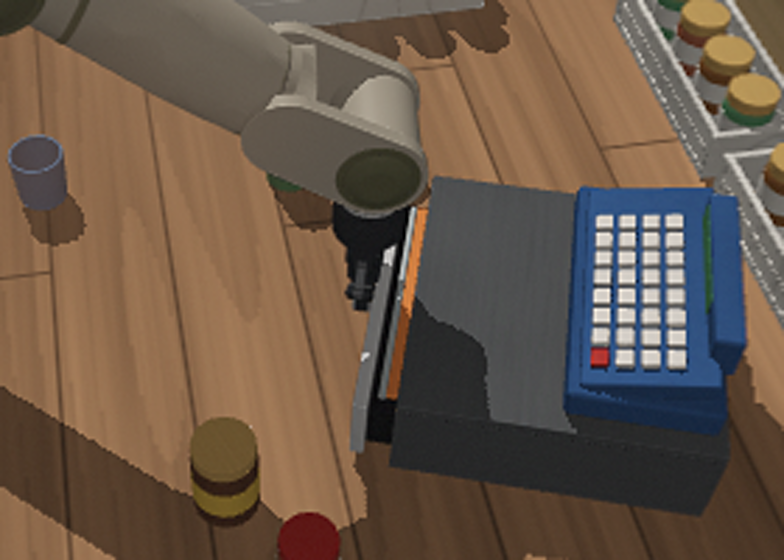

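The drawer slides at about 5 N with roughly 30 mm left, and the cover passes under the case. I slow down.

```bash

python3 -m jog '[{"tx":4,"ty":0,"tz":0,"ax":0,"ay":0,"az":0,"jaw":1},{"tx":3,"ty":0,"tz":0,"ax":0,"ay":0,"az":0,"jaw":1},{"tx":3,"ty":0,"tz":0,"ax":0,"ay":0,"az":0,"jaw":1},{"tx":2,"ty":0,"tz":0,"ax":0,"ay":0,"az":0,"jaw":1},{"tx":2,"ty":0,"tz":0,"ax":0,"ay":0,"az":0,"jaw":1}]' >/dev/null; python3 g.py
python3 -m jog '[{"tx":1.5,"ty":0,"tz":0,"ax":0,"ay":0,"az":0,"jaw":1},{"tx":1.5,"ty":0,"tz":0,"ax":0,"ay":0,"az":0,"jaw":1},{"tx":1.5,"ty":0,"tz":0,"ax":0,"ay":0,"az":0,"jaw":1},{"tx":1.5,"ty":0,"tz":0,"ax":0,"ay":0,"az":0,"jaw":1}]' >/dev/null; python3 g.py
```

```text
t 11.2 till a,b,z [77.9 -0.1 55.3] yawerr az -0.0 F(d,n,z) [-3.6  0.8  2.3] w -0.0
t 11.7 till a,b,z [83.9 -0.1 55.3] yawerr az -0.0 F(d,n,z) [-4.5 -0.4  2.1] w 0.0
```

```bash

python3 -m jog '[{"tx":1.5,"ty":0,"tz":0,"ax":0,"ay":0,"az":0,"jaw":1},{"tx":1.5,"ty":0,"tz":0,"ax":0,"ay":0,"az":0,"jaw":1}]' >/dev/null; python3 g.py
```

```text
t 11.95 till a,b,z [86.9 -0.1 55.3] yawerr az -0.0 F(d,n,z) [-4.4  0.3  3.6] w -0.0
```

```bash

python3 -m jog '[{"tx":1,"ty":0,"tz":0,"ax":0,"ay":0,"az":0,"jaw":1},{"tx":1,"ty":0,"tz":0,"ax":0,"ay":0,"az":0,"jaw":1}]' >/dev/null; python3 g.py
```

```text
t 12.2 till a,b,z [88.9 -0.1 55.3] yawerr az -0.0 F(d,n,z) [-5.   0.7  3.1] w -0.0
```

```bash

python3 -m jog '[{"tx":1,"ty":0,"tz":0,"ax":0,"ay":0,"az":0,"jaw":1},{"tx":1,"ty":0,"tz":0,"ax":0,"ay":0,"az":0,"jaw":1}]' >/dev/null; python3 g.py
```

```text
t 12.45 till a,b,z [90.9 -0.1 55.3] yawerr az -0.0 F(d,n,z) [-4.6  0.6  3.3] w -0.0
```

```bash

python3 -m jog '[{"tx":1,"ty":0,"tz":0,"ax":0,"ay":0,"az":0,"jaw":1},{"tx":1,"ty":0,"tz":0,"ax":0,"ay":0,"az":0,"jaw":1}]' >/dev/null; python3 g.py
```

```text
t 12.7 till a,b,z [91.8 -0.1 55.3] yawerr az -0.0 F(d,n,z) [-13.4   0.3   8.1] w -0.0
```

```bash
python3 - <<'E'
from h import *
c=capture("side"); cv2.imwrite("pics/s6.png",cv2.resize(c["color"][160:270,270:390,::-1],None,fx=5,fy=5,interpolation=2))
E
```

```text
(no output)
```

View pics/s6.png

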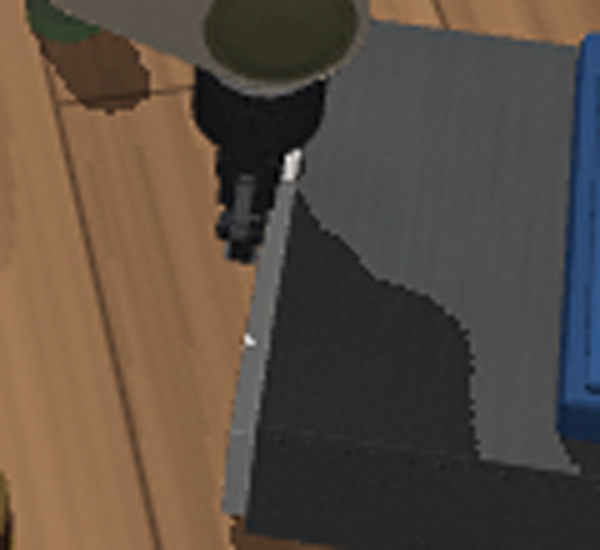

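The force stepped to 13 N at the expected stop and no gap shows between panel and case, so the drawer is shut. I back off and check.

```bash

python3 -m jog '[{"tx":-5,"ty":0,"tz":0,"ax":0,"ay":0,"az":0,"jaw":1},{"tx":-25,"ty":0,"tz":0,"ax":0,"ay":0,"az":0,"jaw":1},{"tx":-40,"ty":0,"tz":0,"ax":0,"ay":0,"az":0,"jaw":1},{"tx":0,"ty":0,"tz":-50,"ax":0,"ay":0,"az":0,"jaw":1},{"tx":0,"ty":0,"tz":-50,"ax":0,"ay":0,"az":0,"jaw":1}]' >/dev/null
python3 -m jog '[{"tx":-50,"ty":0,"tz":0,"ax":0,"ay":0,"az":0,"jaw":1},{"tx":0,"ty":0,"tz":0,"ax":0,"ay":0,"az":0,"jaw":1},{"tx":0,"ty":0,"tz":0,"ax":0,"ay":0,"az":0,"jaw":1}]' >/dev/null; python3 g.py
python3 - <<'E'
from h import *
c=capture("side"); cv2.imwrite("pics/s7.png",cv2.resize(c["color"][100:340,140:460,::-1],None,fx=2.5,fy=2.5,interpolation=2))
E
```

```text
t 13.75 till a,b,z [-26.4  -0.2 155.5] yawerr az -0.0 F(d,n,z) [-0.3  0.9 -0.1] w 0.0
```

View pics/s7.png

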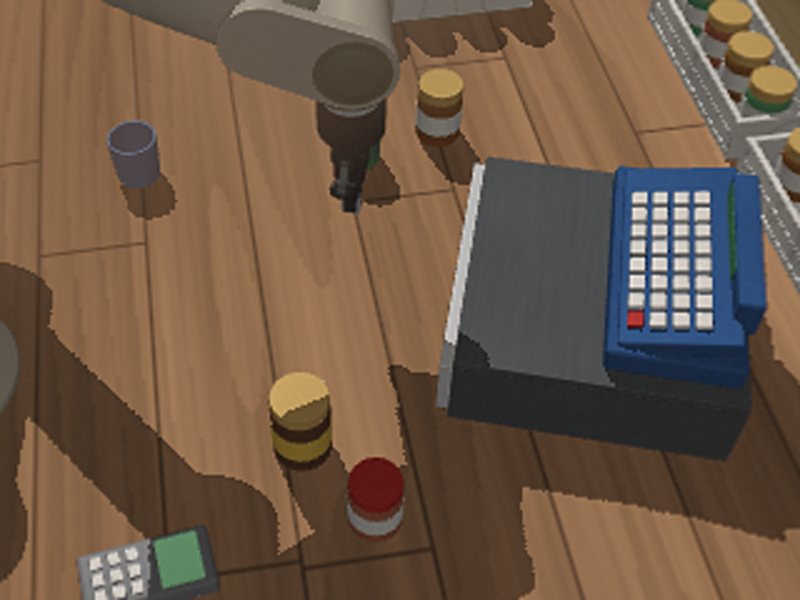

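The drawer is fully shut (panel at (460,280) flush with the case), and the jars, pot and reader have not moved.

```bash
python3 -c "from rig import finish_job; print(finish_job())"
```

```text
the job is handed in; nothing more can be done
None
```

I folded the coin cover flat first, then pushed the drawer gently until it was fully shut (about 5 N while sliding, 13 N at the stop); in the last picture the jars, blue pot and card reader stand where they were, and the job is handed in at about 14 s with the robot touching nothing.

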